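Fit the flanged drill bush into the slotted jig plate

TASK

Pick up the brass flanged drill bush and slide it, upright, sideways into the open slot of the aluminium jig plate with its flange underneath the plate, gently, until its barrel is fully home against the closed end of the slot. Let go and leave it standing there; the plate is clamped a little off-centre and askew on its base, so look or feel for the slot, never push hard (keep forces on the plate under 15 N), and leave the other things on the bench where they are.

Things in the scene. Friction and masses are not known exactly. Their poses are not given: they have to be found in the camera images.
- bush: Brass drill bush, loose, about 0.3 kg, standing upright: flange 46 mm diameter, 6 mm thick at the bottom; plain round barrel 28 mm diameter above it; 70 mm high in all; dark bore mark on top. Origin: centre of the underside, z up its axis; any yaw is the same. To clear the jig plate, grip the barrel with the fingertips at least 22 mm above the underside.
- station: Drilling jig, fixed. Origin: centre of the underside of its flat wooden base (200 x 200 x 12 mm), z up, x roughly along the slot from open mouth to closed end. Above it an aluminium plate 8 mm thick, 190 mm wide (y), underside 22 mm and top 30 mm above the bench, leaving a 10 mm gap over the base for the flange. Wooden spacers under the plate, |y| > 74 mm and x > 66 mm, clear of the flange.
- jig_front (a point): Middle of the base's width (y = 0), x = -20 mm, plate top height: where the middle of the plate's front edge would be if it were clamped true. The real slot is 31 mm wide, straight, with 2 mm 45-degree lead-in corners; shift and skew (see jig_home) put its mouth up to 24 mm to either side (y) of here, and the front edge up to 8 mm nearer or farther. Smooth metal, fixed when pushed.
- jig_home (a point): On the base's centre line at x = +35 mm, plate top height. Home bush axis: this x, but up to 14 mm to either side in y. The plate is clamped up to 14 mm off in y and swivelled up to 0.18 rad about the home bush axis; neither is in any pose given, so see or feel it. The slot's flat closed end is 14 mm past home, its mouth 55 mm before. Two 28 mm knobs, top 48 mm, 20 mm past home, 75 mm to each side.
- jig_landing (a point): Point on the top of the wooden base (12 mm above the bench), 42 mm before jig_front, on the base's centre line: open space (x = -100 to -30 mm, full width) where the bush can be brought down before sliding it under the plate.
- steel_bush: Bystander: thinner grey steel bush, barrel 18 mm, flange 38 mm diameter, 55 mm high, loose, standing. Origin: centre of the underside.
- black_sleeve: Bystander: black plastic sleeve, barrel 38 mm, flange 46 mm diameter, 45 mm high, loose, standing. Origin: centre of the underside.
- offcut: Bystander: dark wood offcut 70 x 50 x 35 mm, loose. Origin: centre of the underside.
- caster: Bystander: castor wheel lying with its steel plate (55 x 45 mm) down, 56 mm high, loose. Origin: centre of the underside.

How it is judged:
By the outcome, as a careful person would: the job done as asked, in the order asked, and still so for the second after the job is handed in, with the robot touching nothing.
It also fails if it takes over 72 s, if anything falls off the work surface, if the arm or the gripper's body presses on something with over 40 N, if the wrist force passes 120 N, or if a joint passes its speed limit or range.

ROBOT

A 6-joint arm with a two-finger parallel gripper is mounted at the origin on the work surface. World frame = base frame: x ahead of the robot, y to its left, z up, the work surface at z = 0. Lengths are in m, angles in rad, forces in N, time in s.
With the tool pointing down it reaches from about 0.35 to 0.975 m from the base axis. Payload 4.9 kg.
Tool frame: the origin (TCP) lies at the very end of the fingers, on their centre line; the grasp point (between the pads) lies 19 mm behind it; x points along the fingers, z is the direction in which the jaws open and shut, and the axes are right-handed (so a half turn about x gives the same grasp; the last joint's range is limited). The gripper opens to 85 mm and grips with 20 to 120 N. Pads are 22 mm wide; open, the fingers measure 114 mm over their backs; the gripper's body (76 mm by 85 mm) begins 54 mm behind the grasp point. The pads swing forward as they close: fully open they stand 13 mm farther back than shut.
Start: joints at [1.039, 0.053, 1.613, -0, 1.476, -0.119], TCP at [0.251, 0.572, 0.231] pointing down, gripper open.
Joint ranges: [-3.01, 3.01], [-1.01, 2.22], [0.06, 2.58], [-1.02, 4.17], [0.09, 2.62], [-3.14, 3.14]. Speed limits (rad/s): [2.57, 2.57, 3.14, 3.14, 3.14, 3.14].

INTERFACE

Orientations are given as a rotation vector (axis times angle).
In Python, from station import ctrl, imaging gives the robot as it stands. The module is installed in compiled form; this text tells all that it offers.
- The arm moves only by the shell command python3 -m jog 'ROWS' [FORCE]. ROWS is JSON, a list that holds one entry, the list of rows, each a list of 5 numbers: the shift along the tool's x, y, z in m, then the turn about the tool's x in rad, then the closure, from -1 (fully open) to 1 (shut). A call has 1 to 12 rows; each row is the pose to reach, as a shift and turn from the pose measured when the call began, along the tool's axes at that moment; what a row does not reach only later rows make up. A row lasts 1/10 s, in which the tool goes at most 50 mm and 8.59 degrees, less where a joint would pass 70% of its speed; a pose out of reach is approached as far as the arm can. A call with a gripper value outside its range is refused whole. The fingers move at their own pace and stop on an object; FORCE is the grip in N (left out, the last holds). Time passes only in rows, so rows that repeat a pose let the fingers close. It gives the time, the measured TCP pose, the force and the opening at its end, in the units of the state.
- ctrl.get_obs(): the state, without advancing time (a new reading comes with each control period).
- imaging.get_image(name): name is "scene" or "top" or "wrist"; returns a dict with "color" (480x640x3 uint8, red, green, blue), "intrinsics" (3x3 intrinsics, pixels), "distortion" ([k1, k2, p1, p2, k3] as OpenCV has them; the pictures are not rectified), "R" (3x3) and "t" (3): a world point X has camera coordinates R X + t. Camera axes: x right, y down, z forward; pixel columns grow to the right and rows downward; lengths in m; the calibration is good to about 2 mm. A picture is of the moment at which its call begins. There is no depth.
- ctrl.finish_job(): hands the job in, once; it reports no verdict.
The state is a dict: "t": time; "q": joint angles; "dq": joint speeds; "effort": joint torques, N m; "tool_pos": TCP position; "tool_rot": TCP orientation; "contact_force": force on the tool from outside, world axes, zero at the start; "wrist_torque": the same for the moment, N m; "opening": finger opening in m.
Only numpy, scipy, OpenCV 4.12 (cv2) and the standard library are available. Lean on these libraries where they do the work, as an engineer would, in place of code of your own. Each camera call takes 0.05 s, during which the arm holds its last target.

## Working session

There is one attempt and no reset: what is moved stays moved. The work goes in short steps, Python scripts to look and compute and a shell command to move; the robot and the scene stay as the last step left them, time stands still between calls to the robot, and variables do not carry over. Pictures are saved under pics/ and viewed, and the job is handed in when it is done.

```bash
mkdir -p pics; python3 - <<'E'
from station import ctrl, imaging
import cv2
o=ctrl.get_obs()
print({k:o[k] for k in o})
for n in("scene","top","wrist"):
    d=imaging.get_image(n); cv2.imwrite(f"pics/{n}0.png",d["color"][:,:,::-1]); print(n,d["intrinsics"],d["distortion"],d["R"],d["t"])
E
```

```text
{'t': 0.0, 'q': array([ 1.03900591e+00,  5.33654544e-02,  1.61425518e+00,  2.02370573e-05,
        1.47600628e+00, -1.18990252e-01]), 'dq': array([-2.33731153e-03, -1.00479185e-03,  1.97279076e-04,  6.29562578e-05,
        4.18203018e-04, -4.09548753e-04]), 'effort': array([ 1.83887758e-03, -3.93686271e+01, -3.70175743e+01,  1.94033910e-04,
        7.10450069e-03, -1.39820656e-05]), 'tool_pos': array([0.25041352, 0.57197823, 0.23008088]), 'tool_rot': array([-0.900947  ,  1.37854418,  0.89949089]), 'contact_force': array([ 0.05918782, -0.35115575,  0.26381148]), 'wrist_torque': array([-0.00491656,  0.0285237 ,  0.01201949]), 'opening': 0.08498095576047125}
scene [[467.85501782   0.         321.37014287]
 [  0.         467.85501782 236.78621683]
 [  0.           0.           1.        ]] [-1.37103784e-05  0.00000000e+00  0.00000000e+00  0.00000000e+00
  0.00000000e+00] [[-0.01746263  0.99984016  0.00383494]
 [ 0.65684723  0.01436369 -0.75388686]
 [-0.75382145 -0.01064587 -0.65699307]] [-0.03466999 -0.31159319  1.37183995]
top [[494.00909832   0.         310.44822148]
 [  0.         494.00909832 239.70470408]
 [  0.           0.           1.        ]] [-0.00428682  0.          0.          0.          0.        ] [[ 1.55576661e-02 -9.99878965e-01 -1.16047295e-04]
 [-9.85309698e-01 -1.53112341e-02 -1.70089285e-01]
 [ 1.70066921e-01  2.76053483e-03 -9.85428649e-01]] [0.05730389 0.53377289 0.95547477]
wrist [[416.47173845   0.         319.79305339]
 [  0.         416.47173845 236.40638806]
 [  0.           0.           1.        ]] [-0.02669742  0.          0.          0.          0.        ] [[ 0.40038706  0.91634313 -0.0023373 ]
 [ 0.88317002 -0.38520977  0.26762687]
 [ 0.24433769 -0.10921856 -0.9635198 ]] [-0.62365144 -0.03613091  0.37864964]
```

View pics/scene0.png

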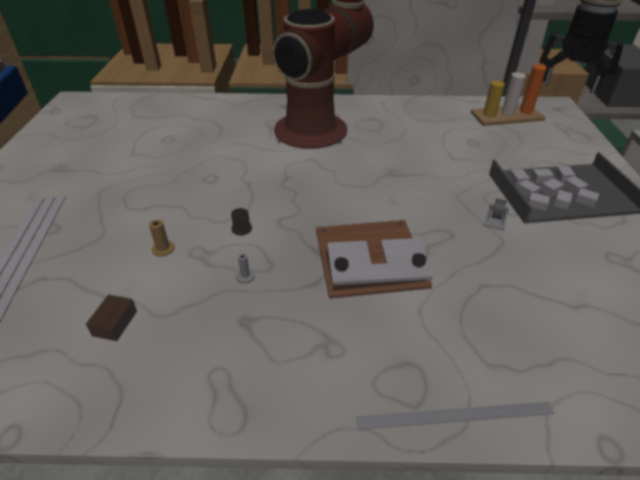

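View pics/top0.png

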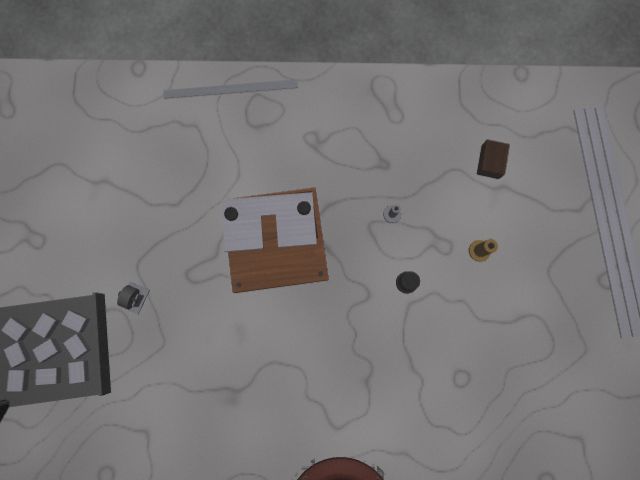

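View pics/wrist0.png

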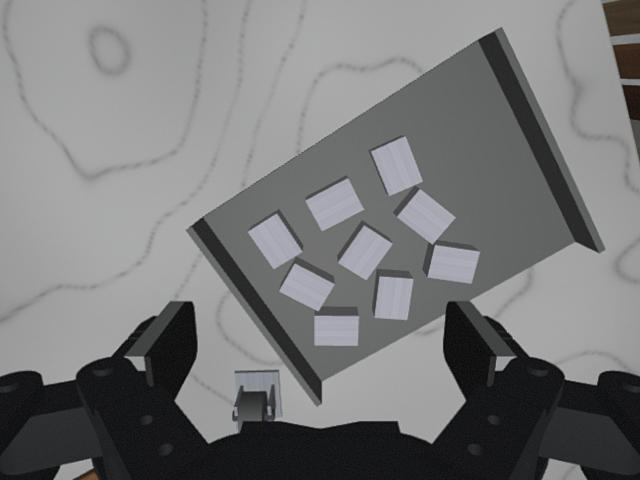

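The scene view shows the brass bush at about (160,238) and the jig at (375,258). In the top view the bush flange is near (480,250), its top near (490,246), and the jig around (275,240). The wrist view shows only the tray. I'll enlarge the top view to measure.

```bash
python3 - <<'E'
import cv2
im=cv2.imread("pics/top0.png")
a=cv2.resize(im[180:300,215:335],(600,600),interpolation=cv2.INTER_CUBIC)
cv2.imwrite("pics/jig.png",a)
a=cv2.resize(im[195:300,375:515],(800,600),interpolation=cv2.INTER_CUBIC)
cv2.imwrite("pics/bush.png",a)
E
```

```text
(no output)
```

View pics/jig.png

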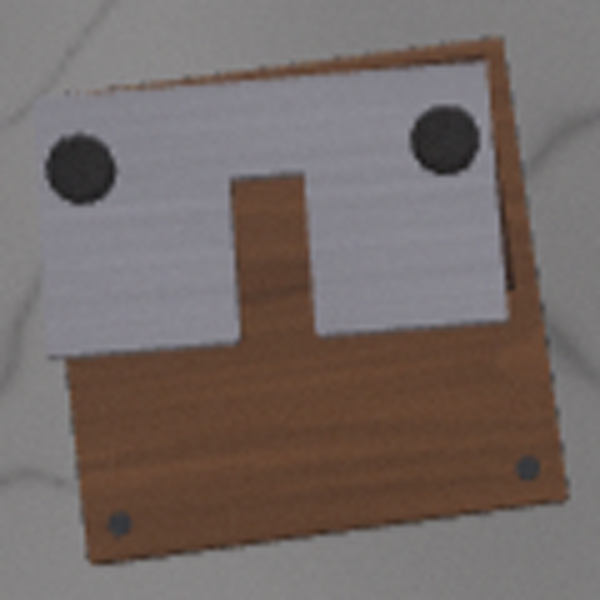

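View pics/bush.png

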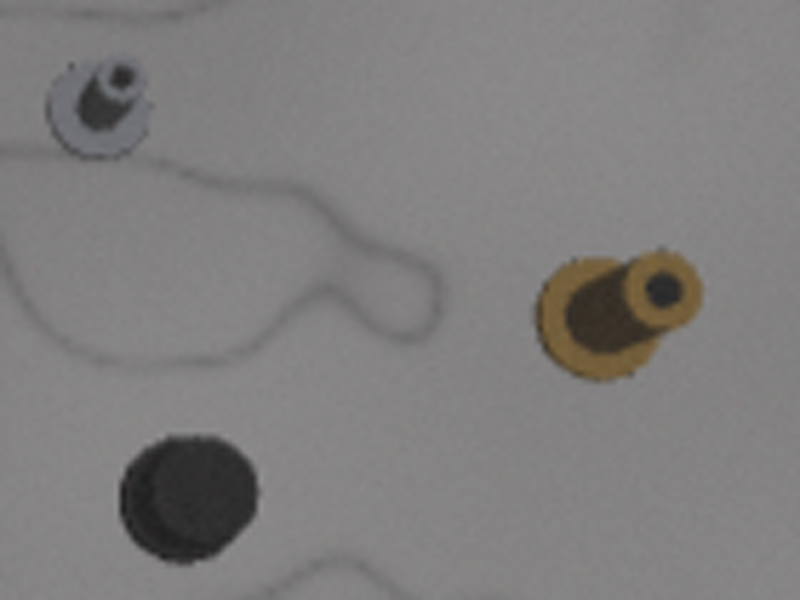

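Enlarged: the slot's closed-end corners are at (231,179) and (303,174), and the mouth is at about (240,338) and (313,333). The bush's top centre is at (663,291) and its flange centre at (600,319), all in crop pixels.

```bash
cat > h.py <<'E'
import numpy as np, cv2
from station import ctrl, imaging
from scipy.spatial.transform import Rotation as Ro
def ray(d,px,z):
    p=cv2.undistortPoints(np.array([[px]],float),d["intrinsics"],d["distortion"])[0,0]
    R=d["R"];t=d["t"];c=-R.T@t;v=R.T@np.array([p[0],p[1],1]);return c+v*(z-c[2])/v[2]
def proj(d,X):
    rv=cv2.Rodrigues(d["R"])[0];return cv2.projectPoints(np.array(X,float).reshape(-1,1,3),rv,d["t"],d["intrinsics"],d["distortion"])[0][:,0]
def st():
    o=ctrl.get_obs();M=Ro.from_rotvec(o["tool_rot"]).as_matrix()
    np.set_printoptions(precision=4,suppress=True)
    print("t",round(o["t"],2),"p",o["tool_pos"],"F",o["contact_force"],"op",round(o["opening"],4));print(M);return o,M
E
python3 - <<'E'
from h import *
o,M=st()
d=imaging.get_image("top")
f=lambda u,v,s,x0,y0,z: ray(d,((u+.5)/s-.5+x0,(v+.5)/s-.5+y0),z)
J=lambda u,v,z=.03:f(u,v,5,215,180,z)
B=lambda u,v,z:f(u,v,40/7,375,195,z)
print("bush top",B(663,291,.07),"flange",B(600,319,.006))
P={k:J(*v) for k,v in dict(cl=(231,179),cr=(303,174),ml=(240,335),mr=(313,330),fl=(48,356),fr=(508,320),bl=(38,97),br=(489,63)).items()}
for k in P: print(k,P[k])
for n in [(90,563),(567,498),(503,38)]: print("base",J(*n,.012))
print("knobs",J(81,169,.048),J(445,140,.048))
E
```

```text
t 0.15 p [0.2505 0.5721 0.2303] F [-0.6618  0.1812  0.4117] op 0.0856
[[-0.0008 -0.916   0.4012]
 [-0.0014  0.4012  0.916 ]
 [-1.      0.0002 -0.0016]]
bush top [ 0.5225 -0.2902  0.07  ] flange [ 0.5224 -0.29    0.006 ]
cl [0.5851 0.1695 0.03  ]
cr [0.5877 0.1397 0.03  ]
ml [0.5196 0.1637 0.03  ]
mr [0.5222 0.1338 0.03  ]
fl [0.5097 0.2422 0.03  ]
fr [0.5276 0.0537 0.03  ]
bl [0.619  0.2513 0.03  ]
br [0.6365 0.0631 0.03  ]
base [0.4265 0.2242 0.012 ]
base [0.4563 0.0281 0.012 ]
base [0.6526 0.0573 0.012 ]
knobs [0.5844 0.229  0.048 ] [0.5988 0.0806 0.048 ]
```

```bash
python3 -m jog '[[[0.03,-0.595,-0.68,-0.508,-1],[0.03,-0.595,-0.68,-0.508,-1],[0.03,-0.595,-0.68,-0.508,-1],[0.03,-0.595,-0.68,-0.508,-1],[0.03,-0.595,-0.68,-0.508,-1],[0.03,-0.595,-0.68,-0.508,-1],[0.03,-0.595,-0.68,-0.508,-1],[0.03,-0.595,-0.68,-0.508,-1],[0.03,-0.595,-0.68,-0.508,-1],[0.03,-0.595,-0.68,-0.508,-1],[0.03,-0.595,-0.68,-0.508,-1],[0.03,-0.595,-0.68,-0.508,-1]]]' 40
cat > go.py <<'E'
from h import *
import sys
# target world x y z heading(of tool z)
o,M=st()
x,y,z,h=map(float,sys.argv[1:5])
d=M.T@(np.array([x,y,z])-o["tool_pos"])
cur=np.arctan2(M[1,2],M[0,2])
print("shift",d,"turn",-(h-cur))
E
python3 go.py 0.5224 -0.290 0.19 1.665
```

```text
t: 1.4
tool_pos: [0.4307, 0.0007, 0.2116]
tool_rot: [-1.28, 1.163, 1.278]
contact_force: [0.8, 0.8, 0.1]
opening: 0.0853
t 1.4 p [0.4307 0.0007 0.2116] F [0.8141 0.8023 0.0957] op 0.0853
[[ 0.0005 -0.9955 -0.0948]
 [-0.0011 -0.0948  0.9955]
 [-1.     -0.0003 -0.0012]]
shift [ 0.022  -0.0638 -0.2981] turn 0.0006981691696192893
```

```bash
python3 -m jog '[[[0.022,-0.0638,-0.298,0,-1],[0.022,-0.0638,-0.298,0,-1],[0.022,-0.0638,-0.298,0,-1],[0.022,-0.0638,-0.298,0,-1],[0.022,-0.0638,-0.298,0,-1],[0.022,-0.0638,-0.298,0,-1],[0.022,-0.0638,-0.298,0,-1],[0.022,-0.0638,-0.298,0,-1],[0.022,-0.0638,-0.298,0,-1]]]'
python3 go.py 0.5224 -0.290 0.032 1.665
python3 - <<'E'
from h import *
d=imaging.get_image("wrist");im=d["color"][:,:,::-1].copy()
for z in(.006,.07):print(proj(d,[[.5224,-.29,z]]))
cv2.imwrite("pics/w1.png",im)
E
```

```text
t: 2.3
tool_pos: [0.5222, -0.289, 0.1897]
tool_rot: [-1.279, 1.163, 1.279]
contact_force: [1.3, 0.5, -0.2]
opening: 0.0853
t 2.3 p [ 0.5222 -0.289   0.1897] F [ 1.3316  0.465  -0.1845] op 0.0853
[[-0.0001 -0.9955 -0.0952]
 [-0.0002 -0.0952  0.9955]
 [-1.      0.0001 -0.0002]]
shift [ 0.1577 -0.0002 -0.001 ] turn 0.0011479698121497073
[[319.34479091 208.2935991 ]]
[[319.16365218 228.1964331 ]]
```

View pics/w1.png

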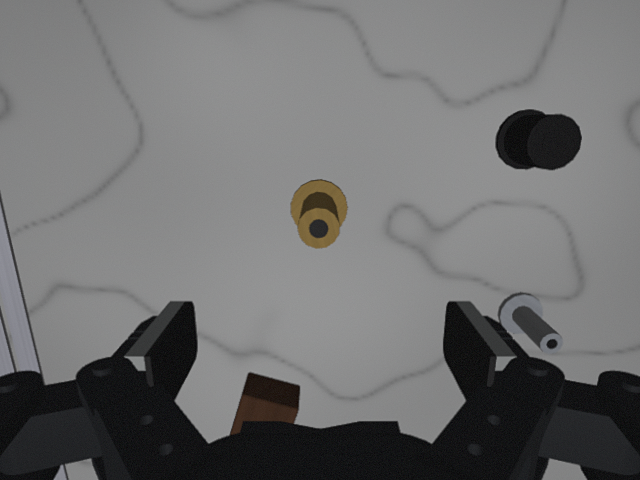

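The bush top is at (318,228) in the wrist view, against a predicted (319,228), so the two agree. Descending to grip it.

```bash
python3 -m jog '[[[0.04,0,-0.001,0,-1],[0.08,0,-0.001,0,-1],[0.11,0,-0.001,0,-1],[0.135,0,-0.001,0,-1],[0.15,0,-0.001,0,-1],[0.157,0,-0.001,0,-1],[0.157,0,-0.001,0,-1],[0.157,0,-0.001,0,-1]]]'
python3 -m jog '[[[0,0,0,0,0],[0,0,0,0,0.3],[0,0,0,0,1],[0,0,0,0,1],[0,0,0,0,1],[0,0,0,0,1],[0,0,0,0,1],[0,0,0,0,1],[0,0,0,0,1],[0,0,0,0,1]]]' 40
```

```text
t: 3.15
tool_pos: [0.5234, -0.29, 0.0346]
tool_rot: [-1.283, 1.162, 1.277]
contact_force: [0.5, -0.7, 0.6]
opening: 0.0854
t: 4.15
tool_pos: [0.5236, -0.2901, 0.0351]
tool_rot: [-1.283, 1.162, 1.277]
contact_force: [-1.9, 1.7, 5.2]
opening: 0.0269
```

```bash
python3 -m jog '[[[-0.02,0,0,0,1],[-0.06,0,0,0,1],[-0.11,0,0,0,1],[-0.13,0,0,0,1],[-0.13,0,0,0,1],[-0.13,0,0,0,1]]]'
python3 go.py 0.4824 0.1445 0.165 1.665
python3 - <<'E'
from h import *
d=imaging.get_image("wrist");cv2.imwrite("pics/w2.png",d["color"][:,:,::-1])
E
```

```text
t: 4.75
tool_pos: [0.5223, -0.2893, 0.163]
tool_rot: [-1.281, 1.162, 1.279]
contact_force: [-0.7, -0.4, -3.8]
opening: 0.0269
t 4.75 p [ 0.5223 -0.2893  0.163 ] F [-0.6525 -0.434  -3.8122] op 0.0269
[[ 0.0006 -0.9954 -0.0963]
 [-0.0008 -0.0963  0.9954]
 [-1.     -0.0005 -0.0009]]
shift [-0.0024 -0.002   0.4356] turn 0.002216198638361311
```

View pics/w2.png

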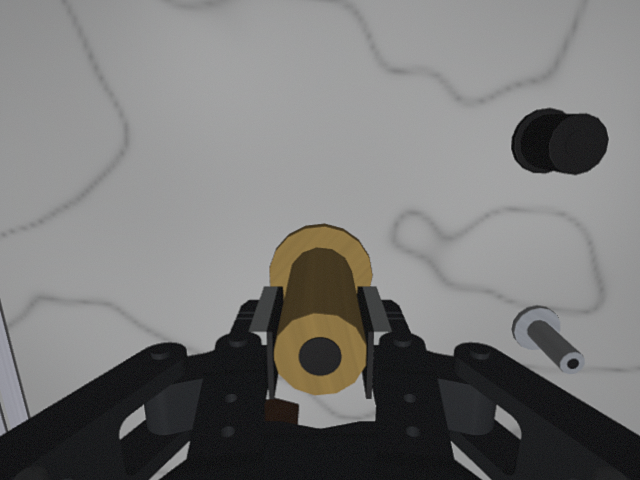

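The bush is held upright, with its top centre at (320,356). Carrying it to the landing.

```bash
python3 -m jog '[[[0,-0.002,0.03,0,1],[0,-0.002,0.08,0,1],[0,-0.002,0.13,0,1],[0,-0.002,0.18,0,1],[0,-0.002,0.23,0,1],[0,-0.002,0.28,0,1],[0,-0.002,0.33,0,1],[0,-0.002,0.38,0,1],[0,-0.002,0.415,0,1],[0,-0.002,0.435,0,1],[0,-0.002,0.435,0,1],[0,-0.002,0.435,0,1]]]'
python3 go.py 0.4824 0.1445 0.05 1.665
python3 - <<'E'
from h import *
d=imaging.get_image("wrist");cv2.imwrite("pics/w3.png",d["color"][:,:,::-1])
p=ctrl.get_obs()["tool_pos"]
for s in(-.005,0,.005):print(s,proj(d,[p+[s,0,.035]]))
d=imaging.get_image("top");cv2.imwrite("pics/t3.png",cv2.resize(d["color"][180:300,215:335,::-1],(600,600),interpolation=cv2.INTER_CUBIC))
E
```

```text
t: 6.0
tool_pos: [0.4803, 0.1441, 0.1593]
tool_rot: [-1.278, 1.166, 1.285]
contact_force: [0.4, -1.6, -3.4]
opening: 0.0269
t 6.0 p [0.4803 0.1441 0.1593] F [ 0.4023 -1.5789 -3.3667] op 0.0269
[[-0.0059 -0.9952 -0.0973]
 [-0.0006 -0.0973  0.9953]
 [-1.      0.0059 -0.    ]]
shift [ 0.1093 -0.0027  0.0002] turn 0.003263223635711965
-0.005 [[321.48072491 345.13634004]]
0 [[319.78277059 360.33940899]]
0.005 [[318.12279228 375.19360396]]
```

View pics/w3.png

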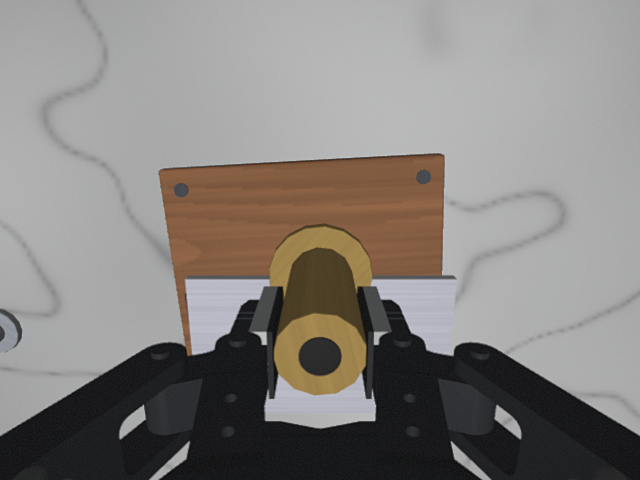

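View pics/t3.png

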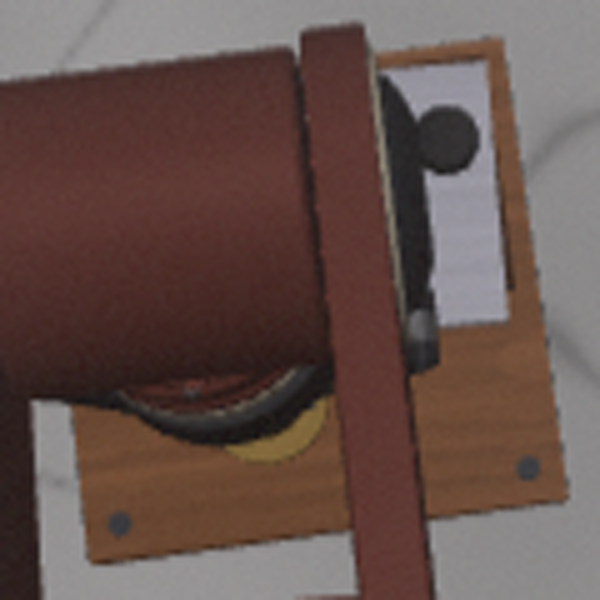

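The wrist view shows the front edge of the plate level (row ~277), so the heading is right. The bush top at (320,356) puts the axis about 1.4 mm behind the TCP. Going down in steps.

```bash
python3 -m jog '[[[0.03,-0.002,0,0.003,1],[0.06,-0.003,0,0.003,1],[0.085,-0.003,0,0.003,1],[0.1,-0.003,0,0.003,1],[0.102,-0.003,0,0.003,1],[0.102,-0.003,0,0.003,1],[0.102,-0.003,0,0.003,1]]]'
python3 go.py 0.484 0.1445 0.05 1.665
```

```text
t: 6.8
tool_pos: [0.4851, 0.1436, 0.0601]
tool_rot: [-1.276, 1.165, 1.278]
contact_force: [-0.2, -0.4, -2.7]
opening: 0.0274
t 6.8 p [0.4851 0.1436 0.0601] F [-0.221  -0.4353 -2.7417] op 0.0274
[[-0.0011 -0.9958 -0.0919]
 [ 0.0003 -0.0919  0.9958]
 [-1.      0.0011  0.0004]]
shift [0.0101 0.001  0.001 ] turn -0.002184660908816083
```

```bash
python3 -m jog '[[[0.004,0.001,0.001,0,1],[0.008,0.001,0.001,0,1],[0.009,0.001,0.001,0,1],[0.009,0.001,0.001,0,1],[0.009,0.001,0.001,0,1]]]'
python3 -m jog '[[[0.001,0,0,0,1],[0.001,0,0,0,1]]]'
python3 -m jog '[[[0.001,0,0,0,1],[0.001,0,0,0,1]]]'
python3 -m jog '[[[0.001,0,0,0,1],[0.001,0,0,0,1]]]'
```

```text
t: 7.3
tool_pos: [0.484, 0.1446, 0.051]
tool_rot: [-1.276, 1.165, 1.278]
contact_force: [-0.2, 0.3, -2.3]
opening: 0.0268
t: 7.5
tool_pos: [0.484, 0.1446, 0.05]
tool_rot: [-1.276, 1.165, 1.278]
contact_force: [-0.2, 0.2, -2.9]
opening: 0.0271
t: 7.7
tool_pos: [0.4838, 0.1445, 0.0488]
tool_rot: [-1.276, 1.165, 1.278]
contact_force: [-0.2, -0.4, -3.3]
opening: 0.0271
t: 7.9
tool_pos: [0.4837, 0.1445, 0.0476]
tool_rot: [-1.276, 1.166, 1.278]
contact_force: [0.6, 0.1, -3.6]
opening: 0.027
```

```bash
python3 -m jog '[[[0.001,0,0,0,1],[0.001,0,0,0,1]]]'
python3 -m jog '[[[0.0005,0,0,0,1],[0.001,0,0,0,1]]]'
```

```text
t: 8.1
tool_pos: [0.4839, 0.1446, 0.0472]
tool_rot: [-1.276, 1.165, 1.278]
contact_force: [-1.1, 0.8, 1.2]
opening: 0.0272
t: 8.3
tool_pos: [0.4842, 0.1446, 0.0471]
tool_rot: [-1.276, 1.165, 1.278]
contact_force: [-5.5, -0.6, 8.1]
opening: 0.0272
```

Touched the base at TCP z 0.0472. Lifting 2 mm so the flange rides mid-gap, then sliding in.

```bash
python3 -m jog '[[[-0.001,0,0,0,1],[-0.002,0,0,0,1],[-0.002,0,0,0,1]]]'
python3 -m jog '[[[0,-0.008,0,0,1],[0,-0.016,0,0,1],[0,-0.024,0,0,1],[0,-0.026,0,0,1],[0,-0.026,0,0,1]]]'
python3 go.py 0.512 0.1471 0.0492 1.665
python3 - <<'E'
from h import *
d=imaging.get_image("wrist");cv2.imwrite("pics/w4.png",d["color"][:,:,::-1])
d=imaging.get_image("scene");cv2.imwrite("pics/s4.png",cv2.resize(d["color"][190:310,300:460,::-1],(800,600),interpolation=cv2.INTER_CUBIC))
E
```

```text
t: 8.6
tool_pos: [0.4841, 0.1446, 0.0488]
tool_rot: [-1.276, 1.165, 1.278]
contact_force: [0.1, -0.4, -4.0]
opening: 0.0269
t: 9.1
tool_pos: [0.5105, 0.147, 0.0488]
tool_rot: [-1.276, 1.165, 1.278]
contact_force: [0.7, -0.1, -3.4]
opening: 0.0272
t 9.1 p [0.5105 0.147  0.0488] F [ 0.6748 -0.1019 -3.3542] op 0.0272
[[-0.0018 -0.9958 -0.0919]
 [ 0.0001 -0.0919  0.9958]
 [-1.      0.0018  0.0003]]
shift [-0.0004 -0.0015 -0.0001] turn -0.0021634096234570688
```

View pics/w4.png

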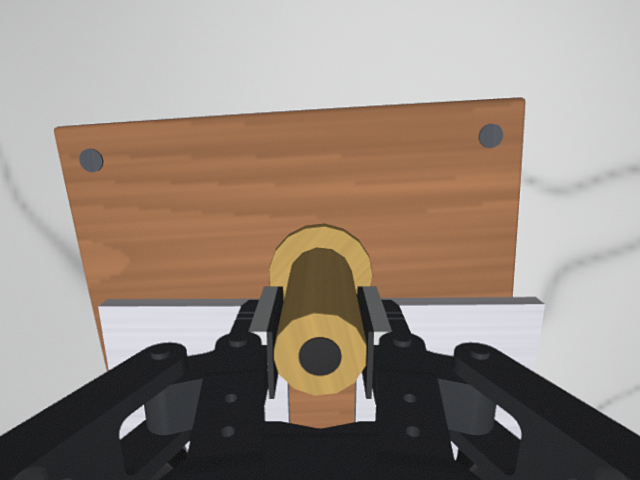

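View pics/s4.png

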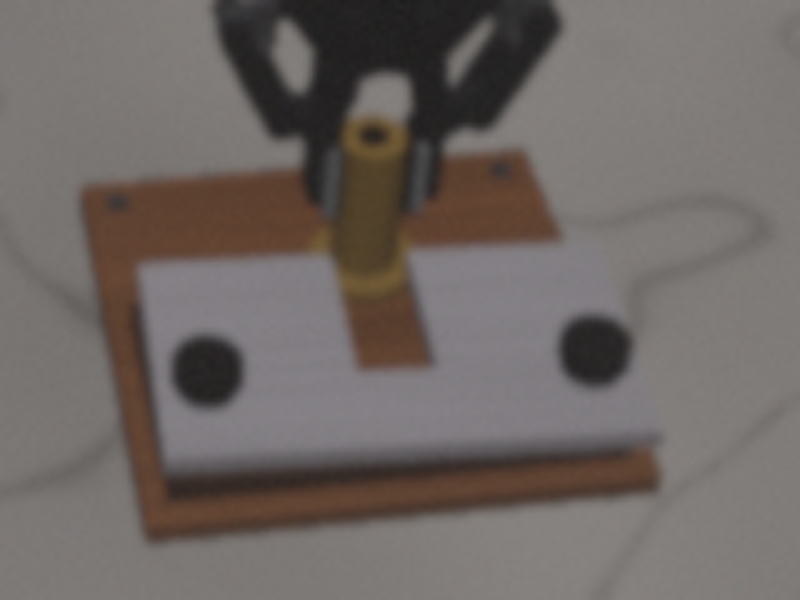

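The flange front is under the plate and both slot edges are visible at row ~400, at columns ~289 and ~356. The scene view shows the barrel at the mouth. Checking the lateral offset.

```bash
python3 - <<'E'
import cv2
im=cv2.imread("pics/w4.png");cv2.imwrite("pics/w4c.png",cv2.resize(im[350:440,255:385],(800,554),interpolation=cv2.INTER_CUBIC))
E
```

```text
(no output)
```

View pics/w4c.png

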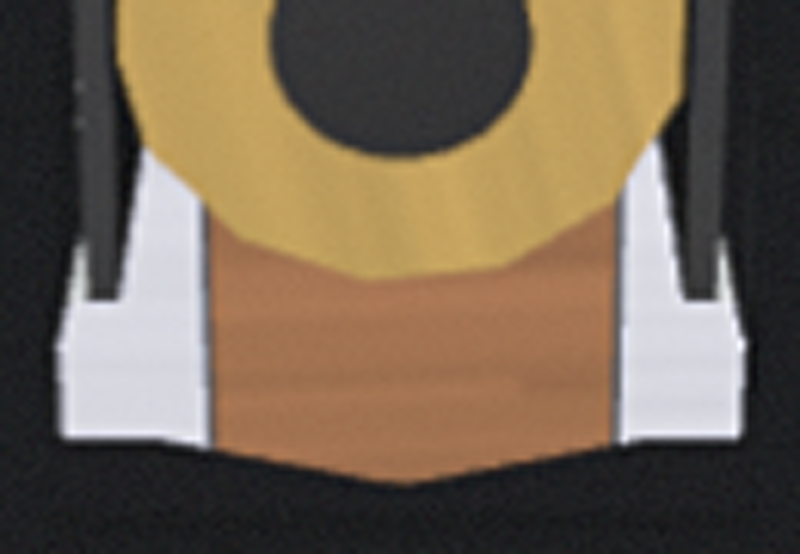

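```bash
python3 - <<'E'
from h import *
o,M=st()
d=imaging.get_image("wrist");p=o["tool_pos"]
s=800/130
g=lambda u,v,z:M.T@(ray(d,((u+.5)/s-.5+255,(v+.5)/s-.5+350),z)-p)
for v,l,r in((220,203,624),(300,206,623),(430,210,620)):
    a,b=g(l,v,.03),g(r,v,.03);print(a,b,(a+b)/2)
print("bush top",g(401,42,.0838))
E
```

```text
t 9.2 p [0.5098 0.147  0.0486] F [ 0.0812 -0.403  -2.4692] op 0.0267
[[-0.0024 -0.9958 -0.092 ]
 [ 0.     -0.092   0.9958]
 [-1.      0.0024  0.0003]]
[ 0.0185 -0.0468 -0.015 ] [ 0.0185 -0.0468  0.0157] [ 0.0185 -0.0468  0.0004]
[ 0.0184 -0.0537 -0.0149] [ 0.0185 -0.0536  0.0158] [ 0.0184 -0.0537  0.0005]
[ 0.0184 -0.0651 -0.0148] [ 0.0184 -0.065   0.0159] [ 0.0184 -0.0651  0.0005]
bush top [-0.0352  0.0009 -0.0005]
```

The slot is about 1 mm to +z of the bush and parallel to my travel. Correcting that and continuing slowly.

```bash
python3 -m jog '[[[0,-0.003,0.001,0,1],[0,-0.006,0.001,0,1],[0,-0.009,0.001,0,1],[0,-0.012,0.001,0,1],[0,-0.015,0.001,0,1],[0,-0.015,0.001,0,1]]]'
python3 -m jog '[[[0,-0.003,0,0,1],[0,-0.006,0,0,1],[0,-0.009,0,0,1],[0,-0.012,0,0,1],[0,-0.015,0,0,1]]]'
python3 go.py 0.573 0.1541 0.0488 1.665
```

```text
t: 9.85
tool_pos: [0.5251, 0.1494, 0.0487]
tool_rot: [-1.276, 1.166, 1.278]
contact_force: [-0.1, -0.1, -3.1]
opening: 0.0268
t: 10.35
tool_pos: [0.5403, 0.1508, 0.0486]
tool_rot: [-1.276, 1.166, 1.278]
contact_force: [0.2, 0.0, -4.0]
opening: 0.0271
t 10.35 p [0.5403 0.1508 0.0486] F [ 0.2272  0.0201 -4.0085] op 0.0271
[[-0.0019 -0.9958 -0.092 ]
 [ 0.0001 -0.092   0.9958]
 [-1.      0.0019  0.0003]]
shift [-0.0002 -0.0329  0.0003] turn -0.0020618447471045798
```

No contact so far. Next 27 mm, then creeping.

```bash
python3 -m jog '[[[0,-0.003,0,0,1],[0,-0.006,0,0,1],[0,-0.009,0,0,1],[0,-0.012,0,0,1],[0,-0.014,0,0,1],[0,-0.014,0,0,1]]]'
python3 -m jog '[[[0,-0.003,0,0,1],[0,-0.006,0,0,1],[0,-0.009,0,0,1],[0,-0.011,0,0,1],[0,-0.0125,0,0,1],[0,-0.0125,0,0,1]]]'
```

```text
t: 10.95
tool_pos: [0.5545, 0.1521, 0.0487]
tool_rot: [-1.276, 1.165, 1.278]
contact_force: [-0.5, 0.1, -3.0]
opening: 0.0273
t: 11.55
tool_pos: [0.5672, 0.1532, 0.0487]
tool_rot: [-1.276, 1.165, 1.278]
contact_force: [0.7, 0.3, -2.9]
opening: 0.0268
```

```bash
for i in 1; do python3 -m jog '[[[0,-0.001,0,0,1],[0,-0.002,0,0,1],[0,-0.003,0,0,1],[0,-0.003,0,0,1]]]'; done
python3 -m jog '[[[0,-0.0007,0,0,1],[0,-0.0007,0,0,1]]]'
python3 -m jog '[[[0,-0.0007,0,0,1],[0,-0.0007,0,0,1]]]'
```

```text
t: 11.95
tool_pos: [0.5703, 0.1535, 0.0487]
tool_rot: [-1.276, 1.165, 1.278]
contact_force: [-0.3, -0.5, -2.6]
opening: 0.027
t: 12.15
tool_pos: [0.5711, 0.1536, 0.0487]
tool_rot: [-1.276, 1.165, 1.278]
contact_force: [0.7, -1.2, -3.8]
opening: 0.0269
t: 12.35
tool_pos: [0.5719, 0.1537, 0.0488]
tool_rot: [-1.276, 1.165, 1.278]
contact_force: [0.5, 1.1, -3.2]
opening: 0.0269
```

```bash
python3 -m jog '[[[0,-0.0005,0,0,1],[0,-0.0006,0,0,1]]]'
python3 -m jog '[[[0,-0.0005,0,0,1],[0,-0.0006,0,0,1]]]'
```

```text
t: 12.55
tool_pos: [0.5725, 0.1537, 0.0488]
tool_rot: [-1.276, 1.165, 1.278]
contact_force: [1.1, 0.2, -3.6]
opening: 0.0269
t: 12.75
tool_pos: [0.5732, 0.1538, 0.0488]
tool_rot: [-1.276, 1.165, 1.278]
contact_force: [-0.3, -0.7, -3.2]
opening: 0.0268
```

```bash
python3 -m jog '[[[0,-0.0005,0,0,1],[0,-0.0006,0,0,1]]]'
python3 -m jog '[[[0,-0.0005,0,0,1],[0,-0.0005,0,0,1]]]'
```

```text
t: 12.95
tool_pos: [0.5739, 0.1538, 0.0488]
tool_rot: [-1.276, 1.165, 1.278]
contact_force: [0.5, -0.0, -3.4]
opening: 0.0272
t: 13.15
tool_pos: [0.5743, 0.1539, 0.0488]
tool_rot: [-1.276, 1.165, 1.278]
contact_force: [-0.7, -0.0, -2.9]
opening: 0.0265
```

```bash
python3 -m jog '[[[0,-0.0005,0,0,1],[0,-0.0005,0,0,1]]]'
python3 - <<'E'
from h import *
d=imaging.get_image("scene");cv2.imwrite("pics/s5.png",cv2.resize(d["color"][190:310,300:460,::-1],(800,600),interpolation=cv2.INTER_CUBIC))
E
```

```text
t: 13.35
tool_pos: [0.5744, 0.1539, 0.0486]
tool_rot: [-1.275, 1.166, 1.279]
contact_force: [-2.6, -0.9, -1.2]
opening: 0.027
```

View pics/s5.png

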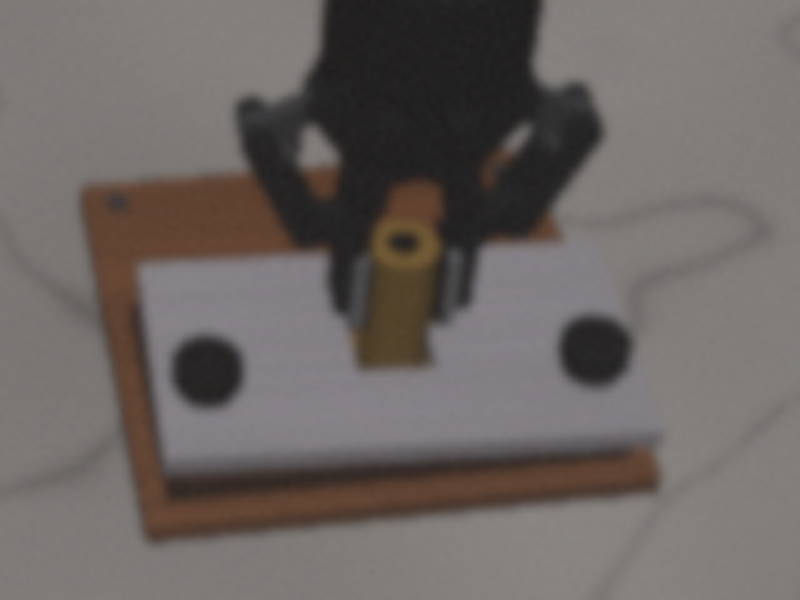

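The scene view shows the barrel at the closed end, near (395,365), and Fx has risen to -2.6 N. Lowering onto the base, then one more gentle seat.

```bash
python3 -m jog '[[[0.0007,0,0,0,1],[0.0013,0,0,0,1],[0.0013,0,0,0,1]]]'
python3 -m jog '[[[0.0004,0,0,0,1],[0.0004,0,0,0,1]]]'

```

```text
t: 13.7
tool_pos: [0.5744, 0.1539, 0.0473]
tool_rot: [-1.275, 1.166, 1.278]
contact_force: [-1.2, 0.1, -3.2]
opening: 0.0267
t: 13.9
tool_pos: [0.5745, 0.1539, 0.0473]
tool_rot: [-1.275, 1.166, 1.279]
contact_force: [-2.7, -0.6, 0.9]
opening: 0.0269
```

```bash
python3 -m jog '[[[0.0002,-0.0004,0,0,1],[0.0002,-0.0006,0,0,1]]]'
```

```text
t: 14.1
tool_pos: [0.5747, 0.154, 0.0473]
tool_rot: [-1.275, 1.167, 1.28]
contact_force: [-5.1, -0.8, 3.2]
opening: 0.0265
```

```bash
python3 -m jog '[[[0,0,0,0,0.2],[0,0,0,0,0.1],[0,0,0,0,0],[0,0,0,0,0],[0,0,0,0,0]]]'
python3 -m jog '[[[0,0,0,0,-0.1],[-0.005,0,0,0,-0.1],[-0.015,0,0,0,-0.1],[-0.03,0,0,0,-0.1],[-0.06,0,0,0,-0.1],[-0.1,0,0,0,-0.1],[-0.13,0,0,0,-0.1],[-0.13,0,0,0,-0.1]]]'
python3 - <<'E'
from h import *
st()
d=imaging.get_image("scene");cv2.imwrite("pics/s6.png",cv2.resize(d["color"][190:310,300:460,::-1],(800,600),interpolation=cv2.INTER_CUBIC))
d=imaging.get_image("wrist");cv2.imwrite("pics/w6.png",d["color"][:,:,::-1])
E
```

```text
t: 14.6
tool_pos: [0.5749, 0.154, 0.0474]
tool_rot: [-1.275, 1.167, 1.279]
contact_force: [-1.0, 0.6, 0.2]
opening: 0.0424
t: 15.4
tool_pos: [0.5791, 0.1545, 0.1858]
tool_rot: [-1.28, 1.156, 1.27]
contact_force: [0.3, 0.9, 1.4]
opening: 0.0468
t 15.4 p [0.5791 0.1545 0.1858] F [0.2751 0.8671 1.4249] op 0.0468
[[ 0.0096 -0.9957 -0.092 ]
 [ 0.0016 -0.092   0.9958]
 [-1.     -0.0097  0.0007]]
```

View pics/s6.png

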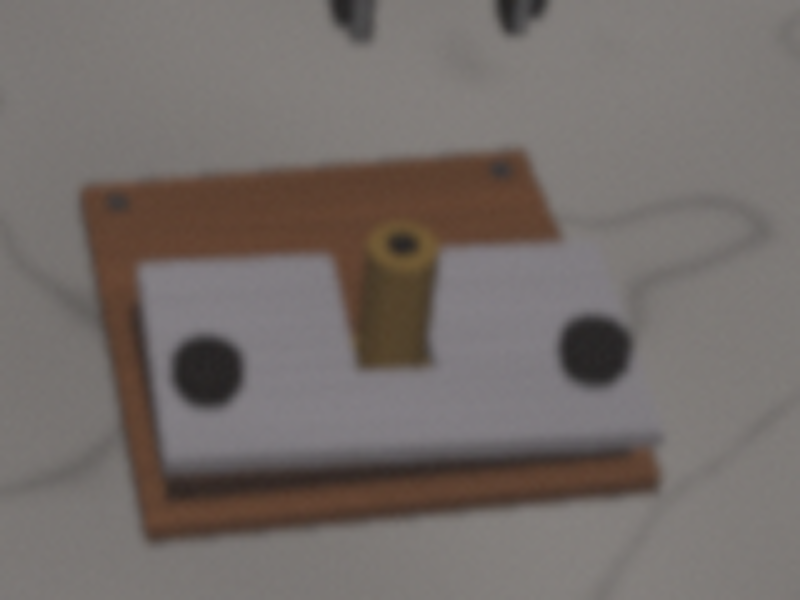

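View pics/w6.png

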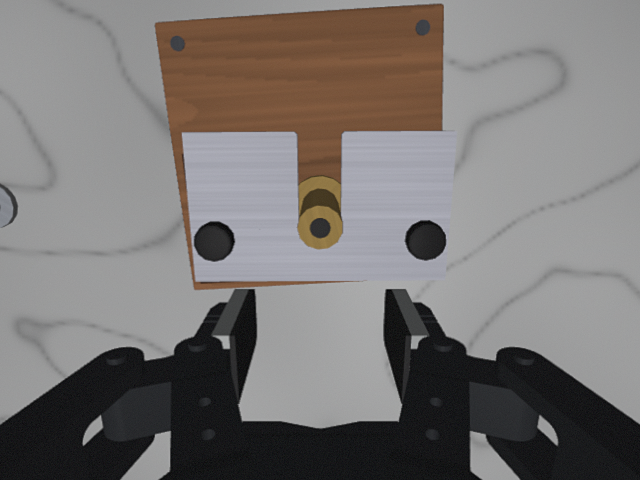

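The bush stands alone in the slot, with its top at (320,228) in the wrist view and the knobs at (214,241) and (426,240). I'll move the arm aside and check from the top camera too.

```bash
python3 -m jog '[[[-0.03,0.02,0.04,0,-0.1],[-0.05,0.04,0.08,0,-0.1],[-0.05,0.06,0.12,0,-0.1],[-0.05,0.08,0.16,0,-0.1],[-0.05,0.1,0.2,0,-0.1],[-0.05,0.12,0.24,0,-0.1],[-0.05,0.12,0.27,0,-0.1],[-0.05,0.12,0.27,0,-0.1],[-0.05,0.12,0.27,0,-0.1]]]'
python3 - <<'E'
from h import *
d=imaging.get_image("top");cv2.imwrite("pics/t7.png",d["color"][:,:,::-1]);cv2.imwrite("pics/t7c.png",cv2.resize(d["color"][180:300,215:335,::-1],(600,600),interpolation=cv2.INTER_CUBIC))
E
```

```text
t: 16.4
tool_pos: [0.431, 0.4117, 0.2282]
tool_rot: [-1.278, 1.166, 1.278]
contact_force: [-0.3, -0.3, 0.4]
opening: 0.0473
```

View pics/t7.png

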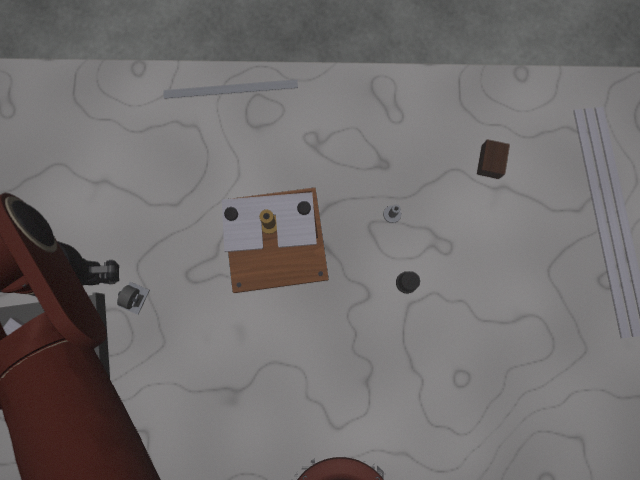

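View pics/t7c.png

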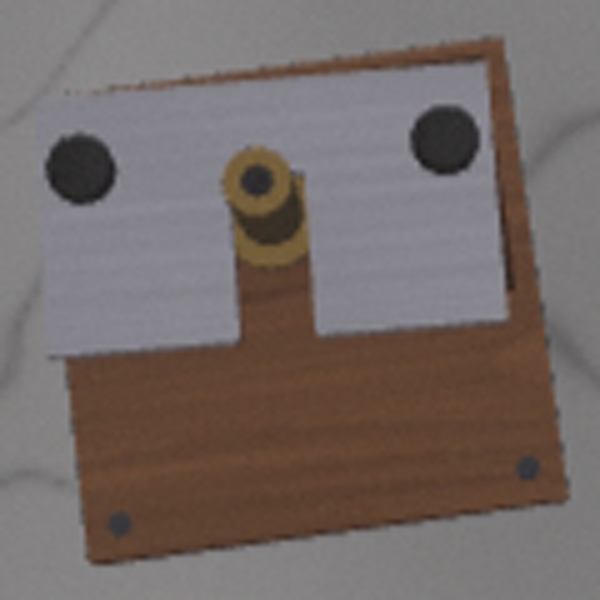

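```bash
python3 - <<'E'
from h import *
d=imaging.get_image("top")
J=lambda u,v,z:ray(d,((u+.5)/5-.5+215,(v+.5)/5-.5+180),z)
k=(J(81,169,.048)+J(445,140,.048))/2; b=J(257,181,.082); u=np.array([.9956,.094,0])
e=(J(231,179,.03)+J(303,174,.03))/2
print("bush",b,"before knob line",(k-b)@u,"before end",(e-b)@u,"flange rear->axis",J(272,266,.018)+.023*u)
E
```

```text
bush [0.57295078 0.15373394 0.082     ] before knob line 0.018669577307261348 before end 0.013512760556435171 flange rear->axis [0.57379083 0.15462925 0.018     ]
```

```bash
python3 - <<'E'
from station import ctrl
print(ctrl.get_obs()["t"],ctrl.finish_job())
E
```

```text
the job is handed in; nothing more can be done
16.5 None
```

The brass bush is standing upright in the slot with its flange under the plate and its barrel against the closed end. I let go of it, moved the arm clear and handed the job in at 16.5 s.

**How it went:** I found the bush and the slot in the top image and checked both from the wrist camera. I gripped the barrel about 35 mm above the underside and felt for the base at the landing. I then rode about 2 mm above the base, slid in along the slot, and corrected 1 mm sideways before the mouth. The end contact showed at 2.6 N. I lowered the bush onto the base and seated it at about 5 N. The largest force I read at the end of any move was about 10 N, when touching the base at the landing.

**Last checks:**
- **Distance to the closed end:** the top camera puts the bush axis 13.5 mm before it, where 14 mm is nominal.
- **Distance to the knob line:** it reads 18.7 mm against 20 mm nominal. That is 1.3 mm off, within the 2 mm calibration.
- **Bystanders:** they look unmoved in the top image.
- **Not seen:** no picture after release shows the contact at the closed end directly. That rests on the force felt before I let go and on these measurements.

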